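# Change grip on the turntable and pocket the yellow polishing block

### The arm

A 6-joint arm with a two-finger parallel gripper is mounted at the origin on the work surface. World frame = base frame: x ahead of the robot, y to its left, z up, the work surface at z = 0. Lengths are in m, angles in rad, forces in N, time in s.
With the tool pointing down it reaches from about 0.3 to 0.875 m from the base axis. Payload 6.4 kg.
Tool frame: the origin (TCP) lies between the finger pads; the fingertips stand ctrl.tip_extent ahead of it and the grasp point (between the pads) is the TCP (ctrl.tip_extent is the distance from the TCP to the fingertips, in m); z points along the fingers, y is the line along which they close (so a half turn about z gives the same grasp; the last joint's range is limited). The gripper opens to 85 mm and grips with 20 to 120 N. Pads are 22 mm wide; open, the fingers measure 114 mm over their backs; the gripper's body (76 mm by 85 mm) begins 54 mm behind the grasp point. The pads swing forward as they close: fully open they stand 13 mm farther back than shut.
Start: joints at [0.968, 0.181, 1.607, -0, 1.354, -0.206], TCP at [0.222, 0.53, 0.25] pointing down, gripper open.
Joint ranges: [-2.99, 2.99], [-0.89, 2.07], [0.3, 2.58], [-1.14, 4.28], [0, 2.63], [-3.12, 3.12]. Speed limits (rad/s): [2.57, 2.57, 3.01, 3.14, 3.14, 3.14].

### API

Orientations are given as a unit quaternion [w, x, y, z].
In Python, from bench import ctrl gives the robot as it stands.
- The arm moves only by the tool send_rows, never from a script. Its arguments are lists of equal length, an entry for each row: "dr": the turn, a rotation vector about the tool's x, y, z in units of 6 degrees (1.0 is 6 degrees), a list of three; "xyz": the shift along the tool's x, y, z in cm, a list of three; "jaw": the opening in per cent of the stroke, from 0 (shut) to 100 (fully open). In form: {"dr": [[wx, wy, wz], ...], "xyz": [[dx, dy, dz], ...], "jaw": [jaw, ...]}. A call has exactly 8 rows; each row is the pose to reach, as a shift and turn from the pose commanded when the call began, along the tool's axes at that moment; what a row does not reach only later rows make up. A row lasts 1/8 s, in which the tool goes at most 62.5 mm and 10.7 degrees, less where a joint would pass 70% of its speed; a pose out of reach is approached as far as the arm can. A call with a gripper value outside its range is refused whole. The fingers move at their own pace and stop on an object; the grip force is fixed at half the most. Time passes only in rows, so rows that repeat a pose let the fingers close, or fill a call up. It gives the time, the measured TCP pose, the force, the opening and the grip force at its end, in the units of the state.
- ctrl.get_obs(): the state, without advancing time (a new reading comes with each control period).
- ctrl.camera(name): name is "side" or "top"; returns the picture (400x640x3 uint8, red, green, blue); there is no depth.
- ctrl.calibration(name): a dict with "camera_matrix" (3x3 intrinsics, pixels), "D" ([k1, k2, p1, p2, k3] as OpenCV has them; the pictures are not rectified), "world_from_camera" (4x4, takes a point from camera to world coordinates). Camera axes: x right, y up, looking along -z (the intrinsics and any distortion apply to the point x, -y, -z); pixel columns grow to the right and rows downward; lengths in m; the calibration is good to about 2 mm. A picture is of the moment at which its call begins. calibration takes no time and is no camera call.
- ctrl.hand_in(): hands the job in; it is judged then, once.
The state is a dict: "time_s": time; "q": joint angles; "dq": joint speeds; "joint_efforts": joint torques, N m; "eef_pos": TCP position; "eef_rot": TCP orientation; "wrist_force": force on the tool from outside, world axes, zero at the start; "torque": the same for the moment, N m; "opening": opening from 0.0 (shut) to 1.0 (fully open); "grasp_force": force on a finger pad.
Only numpy, scipy, OpenCV 4.12 (cv2) and the standard library are available. Lean on these libraries where they do the work, as an engineer would, in place of code of your own. Each camera call takes 0.05 s, during which the arm holds its last target. There are 200 camera calls.

### The job

Take the yellow polishing block out of the divided grey caddy, stand it upright on the round wooden turntable and let go of it there, so that you can take it again by its broad faces; then stand it upright on the floor of the empty, yellow-lined pocket of the plywood rack and let go. Do not tip the yellow block over on the way, and leave the green block in the next pocket standing where it is.

Things in the scene. Friction and masses are not known exactly. Their poses are not given: they have to be found in the camera images.
- yellow_mid (a point): Middle (45 mm up) of the yellow block: plastic, 200 g, standing on end, 32 mm thick (x), 56 mm wide (y), 90 mm tall (z), one broad face dotted grey. Starts in one of 3 stalls of a fixed grey caddy, left, with a blue and a red twin. Dividers 86 mm high (floor at 8 mm) stand 4 mm off its broad faces: only the narrow sides (56 mm grip) are open to fingers. Lift 90 mm to clear them.
- stand_top (a point): Centre of the flat top of a small fixed modelling turntable (it does not turn): a round wooden disc 130 mm across, its top 45 mm above the table. The yellow block stands on it near the middle, any way round.
- pocket_floor (a point): Centre of the yellow floor (10 mm high) of the empty pocket, one of two in a fixed plywood rack, right. x goes through its open front and back, y to its side walls: 72 mm apart inside, 8 mm thick, 82 mm high, no room there for fingers. Front and back are open above lips 18 mm high, 50 mm apart: fingers fit there, on the broad faces. The block stands with its x along this x, either way round.
- green_mid (a point): Middle of the green block, a bystander with the yellow block's size and axes, standing in the rack's other pocket, 80 mm along y from the empty one. Leave it standing there.
There are look-alikes about, which are no part of the job. What is meant by the part that bears yellow_mid is not pink, and is the larger of those in its own colour. There is more than one size of the part that bears green_mid; the job needs the middle-sized.

How it is judged:
By the outcome, as a careful person would: the job done as asked, in the order asked, and still so for the second after the job is handed in, with the robot touching nothing.
It also fails if it takes over 67 s, if anything falls off the work surface, if the arm or the gripper's body presses on something with over 40 N, if the wrist force passes 120 N, or if a joint passes its speed limit or range.

## Working session

There is one attempt and no reset: what is moved stays moved. The work goes in short steps, Python scripts to look and compute and a tool call to move; the robot and the scene stay as the last step left them, time stands still between calls to the robot, and variables do not carry over. Pictures are saved under pics/ and viewed, at most 10 in all, crops included, and the job is handed in when it is done.

Besides the shell and the picture viewer there is one more tool, called by a JSON object that holds its "op" and its "data", one argument or row to a line. send_rows: Moves the arm, as the interface text tells. Its arguments: {"type":"object","properties":{"dr":{"type":"array","items":{"type":"array","items":{"type":"number"}}},"xyz":{"type":"array","items":{"type":"array","items":{"type":"number"}}},"jaw":{"type":"array","items":{"type":"number"}}},"required":["dr","xyz","jaw"]}

```bash
mkdir -p pics; ls
python3 - <<'E'
from bench import ctrl
import cv2,numpy as np
np.set_printoptions(precision=4,suppress=True)
for n in("side","top"):
    im=ctrl.camera(n); cv2.imwrite(f"pics/{n}0.png",im[:,:,::-1])
    c=ctrl.calibration(n); print(n,c["camera_matrix"],c["D"],c["world_from_camera"])
o=ctrl.get_obs();print(o,ctrl.tip_extent)
E
```

```text
pics
side [[490.1361   0.     323.4896]
 [  0.     490.1361 196.5645]
 [  0.       0.       1.    ]] [-0.1552  0.      0.      0.      0.    ] [[ 0.9934  0.0785 -0.0838  0.4462]
 [-0.1138  0.5734 -0.8114 -0.8203]
 [-0.0156  0.8155  0.5785  0.6684]
 [ 0.      0.      0.      1.    ]]
top [[513.3009   0.     314.587 ]
 [  0.     513.3009 204.7629]
 [  0.       0.       1.    ]] [0.0385 0.     0.     0.     0.    ] [[-0.0149  0.9988 -0.0476  0.47  ]
 [-0.9998 -0.0144  0.0104  0.0076]
 [ 0.0097  0.0477  0.9988  1.2508]
 [ 0.      0.      0.      1.    ]]
{'time_s': 0.1, 'q': array([ 0.9677,  0.1815,  1.6079, -0.    ,  1.3538, -0.2063]), 'dq': array([ 0.0012, -0.0016, -0.0021, -0.0001,  0.0019, -0.0006]), 'joint_efforts': array([ -0.0002, -44.5876, -35.2236,  -0.0002,   0.0041,  -0.    ]), 'eef_pos': array([0.222 , 0.5299, 0.2495]), 'eef_rot': array([-0.0003,  0.1971,  0.9804, -0.0007]), 'wrist_force': array([ 0.089 , -0.8071,  0.4212]), 'torque': array([-0.0068, -0.0566,  0.017 ]), 'grasp_force': 0.0, 'opening': 1.0032188026237103} 0.019
```

View pics/side0.png

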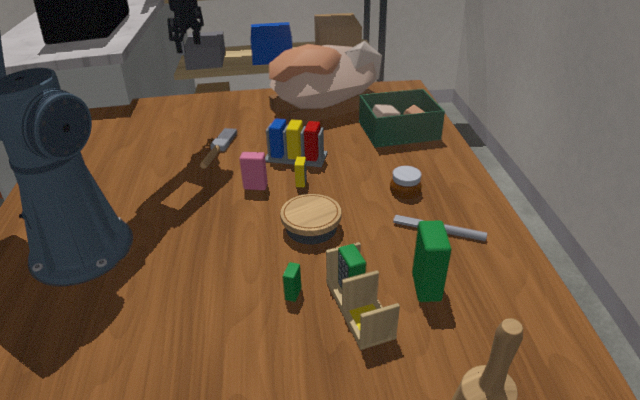

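View pics/top0.png

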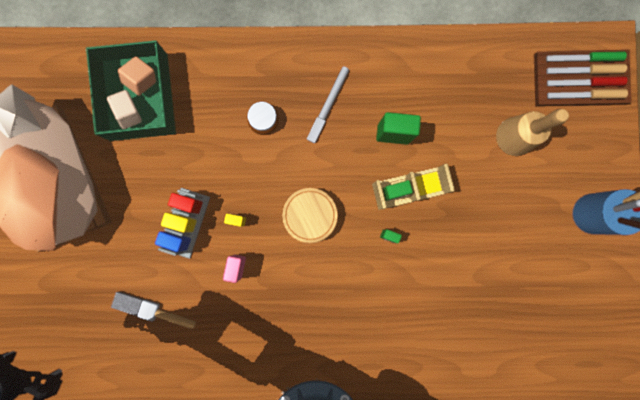

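The side view shows the caddy (yellow block at about 294,140), turntable (311,215), rack with green block (351,265) and the empty pocket (368,320). In the top view these are at (177,222), (310,215), (399,190) and (432,183). The small yellow, pink, small green and large green blocks are look-alikes.

```bash
cat > h.py <<'E'
from bench import ctrl
import cv2,numpy as np
np.set_printoptions(precision=4,suppress=True)
def ray(n,p):
    c=ctrl.calibration(n);M=np.array(c["world_from_camera"])
    u=cv2.undistortPoints(np.array([[p]],float),np.array(c["camera_matrix"]),np.array(c["D"]))[0,0]
    return M[:3,3],M[:3,:3]@np.array([u[0],-u[1],-1])
def plane(n,p,z):
    o,d=ray(n,p);return o+d*(z-o[2])/d[2]
def tri(ps,pt):
    o,d=ray("side",ps);o2,e=ray("top",pt)
    s=np.linalg.lstsq(np.c_[d,-e],o2-o,rcond=None)[0]
    a,b=o+d*s[0],o2+e*s[1];return (a+b)/2,np.linalg.norm(a-b)
def proj(n,P):
    c=ctrl.calibration(n);M=np.linalg.inv(np.array(c["world_from_camera"]))
    q=M[:3,:3]@np.array(P,float)+M[:3,3];q=q*[1,-1,-1]
    return cv2.projectPoints(q.reshape(1,3),np.zeros(3),np.zeros(3),np.array(c["camera_matrix"]),np.array(c["D"]))[0][0,0]
def blobs(im,lo,hi,amin=30):
    m=cv2.inRange(cv2.cvtColor(im,cv2.COLOR_RGB2HSV),lo,hi)
    return [c for c in cv2.findContours(m,cv2.RETR_EXTERNAL,cv2.CHAIN_APPROX_NONE)[0] if cv2.contourArea(c)>amin]
E
python3 - <<'E'
from h import *
S=cv2.imread("pics/side0.png");T=cv2.imread("pics/top0.png")
z=lambda I,x,y,w,h,f:cv2.resize(I[y:y+h,x:x+w],None,fx=f,fy=f,interpolation=cv2.INTER_CUBIC)
a=np.hstack([z(S,255,110,80,60,5),z(T,145,180,80,60,5)])
b=np.hstack([z(S,310,235,100,75*4//3*3//4,4)[:300],z(T,365,155,100,75,4)])
cv2.imwrite("pics/z1.png",np.vstack([a,b]))
for n,I in(("side",S),("top",T)):
  for nm,lo,hi in(("yel",(25,150,80),(33,255,255)),("grn",(50,120,50),(75,255,255))):
    for c in blobs(I[:,:,::-1].copy(),lo,hi,25):
        r=cv2.minAreaRect(c);print(n,nm,cv2.contourArea(c),np.array(r[0]),np.array(r[1]),r[2], cv2.boxPoints(r).round(1).tolist())
E
```

```text
side yel 167.0 [364.4231 314.1154] [21.458  24.4348] 60.2551155090332 [[348.5, 310.8999938964844], [369.70001220703125, 298.70001220703125], [380.3999938964844, 317.3999938964844], [359.1000061035156, 329.5]]
side yel 708.0 [295.9014 153.063 ] [66.9983 17.0636] 83.9909896850586 [[283.8999938964844, 120.5999984741211], [300.8999938964844, 118.9000015258789], [307.8999938964844, 185.5], [290.8999938964844, 187.3000030517578]]
side grn 492.0 [291.5846 281.5231] [39.1618 16.641 ] 86.8201675415039 [[282.20001220703125, 262.3999938964844], [298.79998779296875, 261.5], [301.0, 300.6000061035156], [284.3999938964844, 301.5]]
side grn 484.5 [353.069  259.1724] [31.9396 20.0551] 68.19859313964844 [[337.79998779296875, 248.10000610351562], [356.3999938964844, 240.60000610351562], [368.29998779296875, 270.29998779296875], [349.70001220703125, 277.70001220703125]]
side grn 2343.0 [431.245  261.0909] [34.791  81.9538] 6.9529571533203125 [[409.0, 299.70001220703125], [418.8999938964844, 218.3000030517578], [453.5, 222.5], [443.6000061035156, 303.8999938964844]]
top yel 148.0 [233.0769 219.6154] [17
[... 810 characters left out ...]
397.5189 189.566 ] [14.0108 27.6095] 74.05460357666016 [[382.29998779296875, 186.60000610351562], [408.8999938964844, 179.0], [412.70001220703125, 192.5], [386.20001220703125, 200.10000610351562]]
top grn 1031.0 [398.4862 127.6655] [41.6058 28.8168] 4.763641834259033 [[376.6000061035156, 140.3000030517578], [379.0, 111.5999984741211], [420.3999938964844, 115.0], [418.0, 143.8000030517578]]
top grn 339.5 [153.5 109. ] [21. 38.] 0.0 [[143.0, 128.0], [143.0, 90.0], [164.0, 90.0], [164.0, 128.0]]
top grn 64.5 [149.  60.] [10. 18.] 90.0 [[140.0, 55.0], [158.0, 55.0], [158.0, 65.0], [140.0, 65.0]]
top grn 273.5 [608.  56.] [ 8. 36.] 90.0 [[590.0, 52.0], [626.0, 52.0], [626.0, 60.0], [590.0, 60.0]]
```

View pics/z1.png

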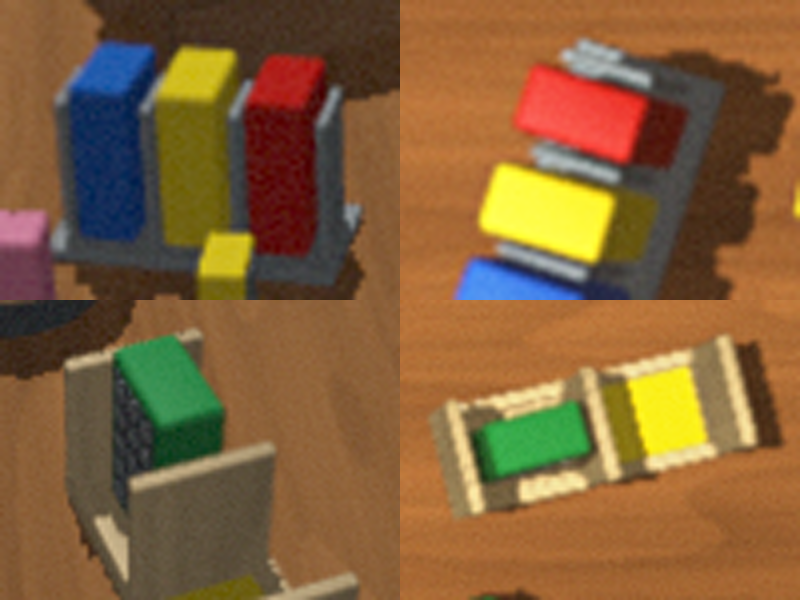

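The crop shows the yellow top face (side px 287–303, 119–131; top px 161–188, 213–232), with the green top face and rack wall tops clearly visible. I'll triangulate those corners now.

Run:
```python
from h import *
def show(nm,S,T):
    P=[]
    for s,t in zip(S,T):
        p,e=tri(s,t);P.append(p);print(nm,p,round(e,4))
    P=np.array(P);print(nm,"mean",P.mean(0))
    return P
Y=show("yel",[(290.6,119.4),(303,120.4),(299.4,130.6),(286.6,129)],[(161,225.6),(164,212.8),(188,219),(185,232.4)])
G=show("grn",[(365.75,261.25),(348.75,270),(338,248),(353.75,244.25)],[(410,180),(413,194.5),(388.75,199.5),(387,187)])
W=show("wall",[(343,281.25),(378,271.75)],[(417.5,198.7),(412,172.5)])
E_=np.array([plane("top",p,.082) for p in((412,172.5),(417.5,198.75),(446.75,165.5),(452,190))]);print("walls@82",E_, "pocket",E_.mean(0))
r=cv2.minAreaRect
# planes: refined rects
R=np.array([plane("top",p,.098) for p in((160,225.3),(164.3,211.1),(189,218.5),(184.8,232.7))]);print("yel@98",R.mean(0),np.degrees(np.arctan2(*(R[1]-R[2])[[1,0]])))
R=np.array([plane("top",p,.1) for p in((410,180),(413,194.5),(388.75,199.5),(387,187))]);print("grn@100",R.mean(0),np.degrees(np.arctan2(*(R[3]-R[0])[[1,0]])),np.degrees(np.arctan2(*(R[2]-R[1])[[1,0]])))
for n,c0 in(("side",(311,213)),("top",(310,215))):
    I=cv2.imread(f"pics/{n}0.png");h=cv2.cvtColor(I,cv2.COLOR_BGR2HSV)
    print(n,h[c0[1]-2:c0[1]+3:2,c0[0]].tolist())
    m=cv2.inRange(h,(8,40,150),(22,150,255));k,l,s,c=cv2.connectedComponentsWithStats(m)
    i=l[c0[1],c0[0]];print(i,s[i],c[i])
    if n=="side":cs=c[i]
    else: ct=c[i]
print("stand",tri(cs,ct),plane("top",ct,.045))
```

```text
yel [0.4835 0.339  0.0969] 0.0002
yel [0.5137 0.333  0.0945] 0.0036
yel [0.4997 0.28   0.0931] 0.0049
yel [0.4689 0.2858 0.0971] 0.003
yel mean [0.4914 0.3095 0.0954]
grn [ 0.5778 -0.2202  0.0994] 0.0005
grn [ 0.5466 -0.2281  0.0904] 0.0025
grn [ 0.536  -0.1725  0.0925] 0.0025
grn [ 0.5645 -0.1689  0.0948] 0.0031
grn mean [ 0.5562 -0.1974  0.0943]
wall [ 0.5364 -0.2406  0.0776] 0.0001
wall [ 0.5975 -0.229   0.0805] 0.0019
wall mean [ 0.5669 -0.2348  0.079 ]
walls@82 [[ 0.5964 -0.2285  0.082 ]
 [ 0.536  -0.2397  0.082 ]
 [ 0.6112 -0.3083  0.082 ]
 [ 0.5549 -0.3188  0.082 ]] pocket [ 0.5746 -0.2738  0.082 ]
yel@98 [0.4911 0.3088 0.098 ] 72.39660397414242
grn@100 [ 0.5548 -0.1963  0.1   ] 106.11303345455134 100.82971061051586
side [[17, 97, 197], [17, 94, 196], [17, 95, 196]]
175 [ 279  194   62   37 1764] [310.1293 211.53  ]
top [[22, 107, 247], [21, 105, 247], [22, 106, 247]]
78 [ 282  188   56   55 2241] [309.8135 214.6577]
stand (array([0.5035, 0.0066, 0.0427]), np.float64(0.0017843047658559301)) [0.5043 0.0066 0.045 ]
```

Yellow is at about (0.491, 0.309) with its wide axis at 74°. The stand is at (0.504, 0.007) and the pocket at (0.573, -0.274), with the rack's x at about 11°. Heights agree with the text. Next I move above the block.

{"op": "send_rows", "data": {
  "dr": [
    [0,0,-0.1],
    [0,0,-0.3],
    [0,0,-0.5],
    [0,0,-0.7],
    [0,0,-0.9],
    [0,0,-1.1],
    [0,0,-1.1],
    [0,0,-1.1]
  ],
  "xyz": [
    [-3,-1,0],
    [-8,-2.4,1],
    [-14,-4.2,2],
    [-20,-6,3],
    [-26,-7.8,4],
    [-30.5,-9.2,5],
    [-33.3,-10,5],
    [-33.3,-10,5]
  ],
  "jaw": [100,100,100,100,100,100,100,100]
}}

```text
time_s: 1.1
eef_pos: [0.4919, 0.3077, 0.1996]
eef_rot: [-0.0, 0.142, 0.99, -0.0]
wrist_force: [-0.3, 0.3, 0.3]
opening: 0.999
grasp_force: 0.0
```

```bash
cat >> h.py <<'E'
def go(P,th):
    o=ctrl.get_obs();w,x,y,z=o["eef_rot"]
    from scipy.spatial.transform import Rotation as R
    M=R.from_quat([x,y,z,w]).as_matrix();t=np.radians(th)
    Y=np.array([np.cos(t),np.sin(t),0]);Z=np.array([0,0,-1.]);D=np.c_[np.cross(Y,Z),Y,Z]
    print("pos",o["eef_pos"],"yang",np.degrees(np.arctan2(M[1,1],M[0,1])),"t",o["time_s"],"open",o["opening"],o["grasp_force"],o["wrist_force"],"q",o["q"])
    print("xyz cm",M.T@(np.array(P)-o["eef_pos"])*100,"dr",R.from_matrix(M.T@D).as_rotvec()/np.radians(6))
E
python3 - <<'E'
from h import *
go((.491,.309,.068),74)
I=ctrl.camera("side")[:,:,::-1];T=ctrl.camera("top")[:,:,::-1]
z=lambda I,x,y,w,h,f:cv2.resize(I[y:y+h,x:x+w],None,fx=f,fy=f,interpolation=cv2.INTER_CUBIC)
cv2.imwrite("pics/z2.png",np.hstack([z(I,245,60,100,125,4),z(T,125,170,100,125,4)]))
E
```

```text
pos [0.4919 0.3077 0.1996] yang 73.67050050662904 t 1.1 open 0.9987791738023998 0.0 [-0.3294  0.2728  0.3312] q [ 0.3547  0.2421  1.6407 -0.0002  1.2597 -0.931 ]
xyz cm [ 0.1157  0.1033 13.1619] dr [-0.0066 -0.0059 -0.0549]
```

View pics/z2.png

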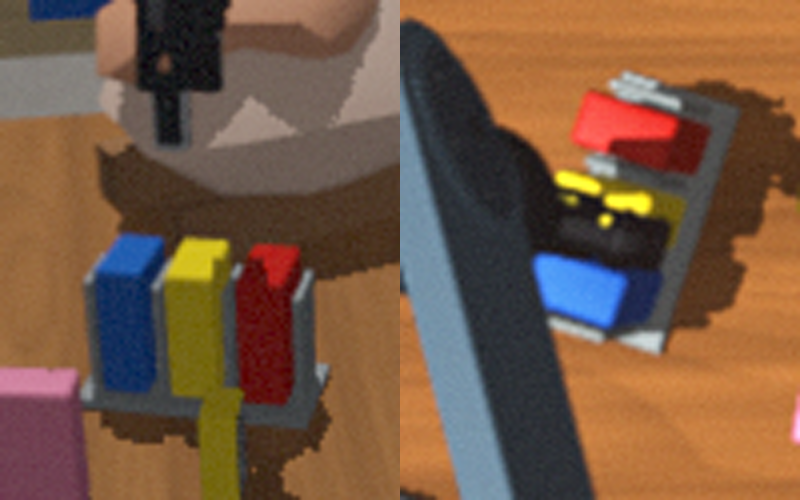

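The side crop shows the finger (about 288,92) in line above the yellow block; in the top crop the hand covers yellow with red and blue clear. I descend, grip and lift.

{"op": "send_rows", "data": {
  "dr": [
    [0,0,0],
    [0,0,0],
    [0,0,0],
    [0,0,0],
    [0,0,0],
    [0,0,0],
    [0,0,0],
    [0,0,0]
  ],
  "xyz": [
    [0.1,0.1,1],
    [0.1,0.1,3],
    [0.1,0.1,5.5],
    [0.1,0.1,8],
    [0.1,0.1,10],
    [0.1,0.1,12],
    [0.1,0.1,13],
    [0.1,0.1,13.2]
  ],
  "jaw": [100,100,100,100,100,100,100,100]
}}

```text
time_s: 2.2
eef_pos: [0.4895, 0.3108, 0.0676]
eef_rot: [-0.001, 0.14, 0.99, -0.0]
wrist_force: [-0.4, -0.7, 0.2]
opening: 0.997
grasp_force: 0.0
```

{"op": "send_rows", "data": {
  "dr": [
    [0,0,0],
    [0,0,0],
    [0,0,0],
    [0,0,0],
    [0,0,0],
    [0,0,0],
    [0,0,0],
    [0,0,0]
  ],
  "xyz": [
    [0,0,0],
    [0,0,0],
    [0,0,0],
    [0,0,0],
    [0,0,0],
    [0,0,0],
    [0,0,0],
    [0,0,0]
  ],
  "jaw": [90,80,70,60,50,50,50,50]
}}

```text
time_s: 3.2
eef_pos: [0.4907, 0.3108, 0.0691]
eef_rot: [0.001, 0.14, 0.99, 0.0]
wrist_force: [-0.4, -0.1, 5.4]
opening: 0.651
grasp_force: 64.0
```

{"op": "send_rows", "data": {
  "dr": [
    [0,0,0],
    [0,0,0],
    [0,0,0],
    [0,0,0],
    [0,0,0],
    [0,0,0],
    [0,0,0],
    [0,0,0]
  ],
  "xyz": [
    [0,0,-0.5],
    [0,0,-2],
    [0,0,-4],
    [0,0,-6.5],
    [0,0,-9],
    [0,0,-11],
    [0,0,-12.5],
    [0,0,-13]
  ],
  "jaw": [50,50,50,50,50,50,50,50]
}}

```text
time_s: 4.2
eef_pos: [0.4905, 0.3109, 0.2]
eef_rot: [0.001, 0.14, 0.99, 0.001]
wrist_force: [-0.8, 0.4, -1.2]
opening: 0.647
grasp_force: 63.7
```

Run:
```python
from h import *
go((.504,.007,.19),101)
I=ctrl.camera("side")[:,:,::-1];T=ctrl.camera("top")[:,:,::-1]
z=lambda I,x,y,w,h,f:cv2.resize(I[y:y+h,x:x+w],None,fx=f,fy=f,interpolation=cv2.INTER_CUBIC)
cv2.imwrite("pics/z3.png",np.hstack([z(I,245,60,100,125,4),z(T,125,170,100,125,4)]))
```

```text
pos [0.4905 0.3109 0.2   ] yang 73.86670618724781 t 4.2 open 0.6473408106448086 63.68858098983765 [-0.8161  0.4487 -1.2056] q [ 0.3606  0.2406  1.6416  0.      1.257  -0.9286]
xyz cm [ -9.7361 -28.8192   0.9786] dr [ 0.0092  0.0206 -4.5222]
```

View pics/z3.png

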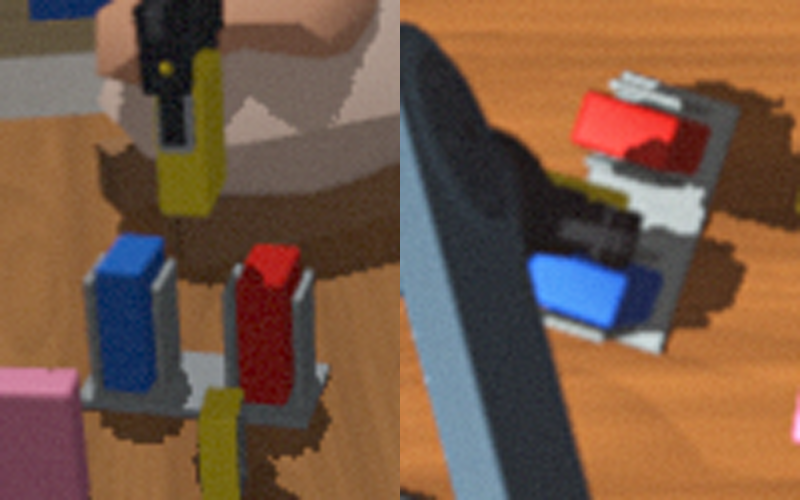

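The block hangs upright (side bottom edge at about 284–297, 113) and the stall is empty. Next is the turntable.

{"op": "send_rows", "data": {
  "dr": [
    [0,0,-0.2],
    [0,0,-0.9],
    [0,0,-1.7],
    [0,0,-2.5],
    [0,0,-3.3],
    [0,0,-4.0],
    [0,0,-4.5],
    [0,0,-4.5]
  ],
  "xyz": [
    [-0.8,-2.2,0],
    [-2.3,-7,0],
    [-4,-12,0],
    [-5.8,-17,0.2],
    [-7.5,-22,0.5],
    [-8.9,-26,0.8],
    [-9.7,-28.8,1],
    [-9.7,-28.8,1]
  ],
  "jaw": [50,50,50,50,50,50,50,50]
}}

```text
time_s: 5.3
eef_pos: [0.5025, 0.0053, 0.1872]
eef_rot: [-0.001, -0.093, 0.996, 0.0]
wrist_force: [-1.0, -0.5, -2.1]
opening: 0.649
grasp_force: 64.5
```

Run:
```python
from h import *
go((.504,.007,.108),101)
# block bottom from the side view
I=ctrl.camera("side");o=ctrl.get_obs();p=o["eef_pos"]
print("exp bottom px",proj("side",p-[0,0,.061]),"tcp",proj("side",p))
for c in blobs(I,(25,120,40),(33,255,255),60):
    x,y,w,h=cv2.boundingRect(c);print(x,y,w,h)
    b=c[c[:,0,1]>=y+h-2][:,0].mean(0)
    if y<170 and w<40:
        n=[ .0+np.cos(np.radians(101)),np.sin(np.radians(101)),0];f=p-.028*np.array(n)
        a,d=ray("side",b+[0,.5]);s=np.dot(f-a,n)/np.dot(d,n);print("bottom pt",a+s*d,"below tcp",p[2]-(a+s*d)[2])
```

```text
pos [0.5025 0.0053 0.1872] yang 100.67782449708548 t 5.3 open 0.6487454617775972 64.45509195327759 [-0.9652 -0.4766 -2.1286] q [-0.2258  0.0883  1.8458 -0.0003  1.2094 -1.9828]
xyz cm [-0.1901  0.132   7.9226] dr [ 0.005  -0.0183 -0.0537]
exp bottom px [308.8187 178.4927] tcp [307.8029 152.319 ]
350 304 25 23
294 135 26 52
bottom pt [ 0.4886 -0.0247  0.1302] below tcp 0.05723527554673194
```

{"op": "send_rows", "data": {
  "dr": [
    [0,0,0],
    [0,0,0],
    [0,0,0],
    [0,0,0],
    [0,0,0],
    [0,0,0],
    [0,0,0],
    [0,0,0]
  ],
  "xyz": [
    [0,0,0.5],
    [0,0,2],
    [0,0,3.5],
    [0,0,5],
    [0,0,6.5],
    [0,0,7.3],
    [0,0,7.6],
    [0,0,7.6]
  ],
  "jaw": [50,50,50,50,50,50,50,50]
}}

```text
time_s: 6.35
eef_pos: [0.5033, 0.007, 0.1124]
eef_rot: [0.0, -0.095, 0.996, -0.0]
wrist_force: [-1.2, 0.4, -1.7]
opening: 0.652
grasp_force: 64.4
```

{"op": "send_rows", "data": {
  "dr": [
    [0,0,0],
    [0,0,0],
    [0,0,0],
    [0,0,0],
    [0,0,0],
    [0,0,0],
    [0,0,0],
    [0,0,0]
  ],
  "xyz": [
    [0,0,0.1],
    [0,0,0.2],
    [0,0,0.3],
    [0,0,0.4],
    [0,0,0.4],
    [0,0,0.4],
    [0,0,0.4],
    [0,0,0.4]
  ],
  "jaw": [50,50,50,50,50,50,50,50]
}}

```text
time_s: 7.35
eef_pos: [0.5032, 0.0071, 0.1083]
eef_rot: [0.0, -0.095, 0.996, -0.0]
wrist_force: [-0.7, -0.3, -1.9]
opening: 0.649
grasp_force: 64.4
```

{"op": "send_rows", "data": {
  "dr": [
    [0,0,0],
    [0,0,0],
    [0,0,0],
    [0,0,0],
    [0,0,0],
    [0,0,0],
    [0,0,0],
    [0,0,0]
  ],
  "xyz": [
    [0,0,0.05],
    [0,0,0.1],
    [0,0,0.15],
    [0,0,0.2],
    [0,0,0.2],
    [0,0,0.2],
    [0,0,0.2],
    [0,0,0.2]
  ],
  "jaw": [50,50,50,50,50,50,50,50]
}}

```text
time_s: 8.35
eef_pos: [0.5032, 0.007, 0.1063]
eef_rot: [0.0, -0.095, 0.996, -0.0]
wrist_force: [0.1, 0.8, -2.3]
opening: 0.65
grasp_force: 64.4
```

{"op": "send_rows", "data": {
  "dr": [
    [0,0,0],
    [0,0,0],
    [0,0,0],
    [0,0,0],
    [0,0,0],
    [0,0,0],
    [0,0,0],
    [0,0,0]
  ],
  "xyz": [
    [0,0,0.05],
    [0,0,0.1],
    [0,0,0.15],
    [0,0,0.15],
    [0,0,0.15],
    [0,0,0.15],
    [0,0,0.15],
    [0,0,0.15]
  ],
  "jaw": [50,50,50,50,50,50,50,50]
}}

```text
time_s: 9.35
eef_pos: [0.5033, 0.007, 0.1061]
eef_rot: [0.0, -0.095, 0.995, -0.0]
wrist_force: [-5.1, -0.0, 11.4]
opening: 0.646
grasp_force: 65.6
```

Contact with the disc, so I open and retreat straight up.

{"op": "send_rows", "data": {
  "dr": [
    [0,0,0],
    [0,0,0],
    [0,0,0],
    [0,0,0],
    [0,0,0],
    [0,0,0],
    [0,0,0],
    [0,0,0]
  ],
  "xyz": [
    [0,0,-0.1],
    [0,0,-0.1],
    [0,0,-0.1],
    [0,0,-0.1],
    [0,0,-0.1],
    [0,0,-0.1],
    [0,0,-0.1],
    [0,0,-0.1]
  ],
  "jaw": [50,60,70,75,80,90,100,100]
}}

```text
time_s: 10.35
eef_pos: [0.5032, 0.007, 0.1058]
eef_rot: [0.0, -0.095, 0.996, 0.0]
wrist_force: [0.6, 0.0, 0.7]
opening: 0.998
grasp_force: 0.0
```

{"op": "send_rows", "data": {
  "dr": [
    [0,0,0],
    [0,0,0],
    [0,0,0],
    [0,0,0],
    [0,0,0],
    [0,0,0],
    [0,0,0],
    [0,0,0]
  ],
  "xyz": [
    [0,0,-0.5],
    [0,0,-2],
    [0,0,-4],
    [0,0,-6.5],
    [0,0,-9],
    [0,0,-11],
    [0,0,-12],
    [0,0,-12]
  ],
  "jaw": [100,100,100,100,100,100,100,100]
}}

```text
time_s: 11.35
eef_pos: [0.5036, 0.0069, 0.2268]
eef_rot: [0.001, -0.095, 0.996, -0.0]
wrist_force: [0.0, -0.5, 0.2]
opening: 1.001
grasp_force: 0.0
```

Run:
```python
from h import *
go((.5033,.007,.228),11)
I=ctrl.camera("side")[:,:,::-1];T=ctrl.camera("top")[:,:,::-1]
z=lambda I,x,y,w,h,f:cv2.resize(I[y:y+h,x:x+w],None,fx=f,fy=f,interpolation=cv2.INTER_CUBIC)
cv2.imwrite("pics/z4.png",np.hstack([z(I,260,120,100,125,4),z(T,260,150,100,125,4)]))
for c in blobs(I[:,:,::-1].copy(),(25,120,40),(33,255,255),60):print(cv2.boundingRect(c))
print([proj("side",(.5033,.007,h)) for h in(.045,.135)])
```

```text
pos [0.5036 0.0069 0.2268] yang 100.86649846505743 t 11.35 open 1.0013759021915034 0.0 [ 0.0424 -0.476   0.249 ] q [-0.2223  0.0418  1.8093 -0.      1.2885 -1.9827]
xyz cm [ 0.0274  0.0107 -0.1181] dr [ 0.0073  0.0198 14.9778]
(349, 304, 27, 25)
(294, 156, 27, 63)
[array([310.3976, 210.5381]), array([309.008 , 174.7544])]
```

View pics/z4.png

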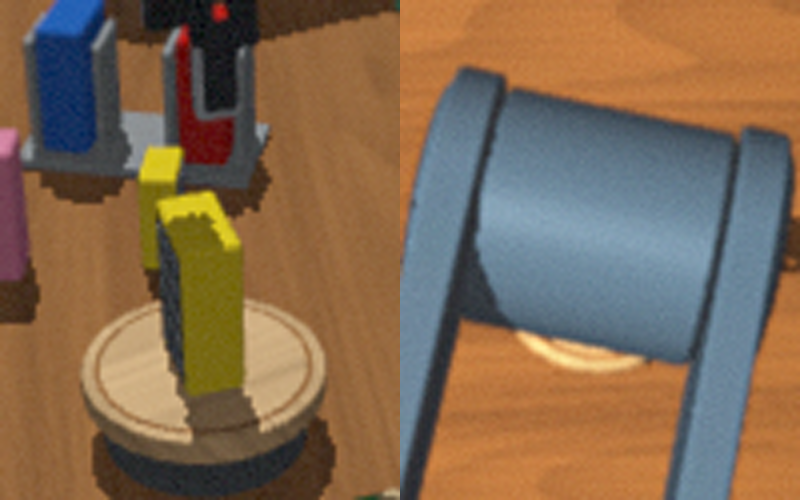

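The block stands upright on the disc (side top face at about 299–320, 168–183; bottom edge at about 307–321, 218). I work out its offset from the TCP before turning to the broad faces.

Run:
```python
from h import *
t=np.radians(101);Y=np.array([np.cos(t),np.sin(t),0]);X=np.array([Y[1],-Y[0],0])
A=np.array([plane("side",p,.135) for p in((305.5,183.3),(320.3,181.5),(299.5,170.75),(313.75,168.25))])
B=np.array([plane("side",p,.045) for p in((307,218.25),(320.75,217))])
c=np.array([.5033,.007,0])
for n,P in(("top",A.mean(0)),("bot",B.mean(0)+.028*Y)):print(n,P,"off X",(P-c)@X,"off Y",(P-c)@Y)
print("widths",np.linalg.norm(A[0]-A[1]),np.linalg.norm(A[0]-A[2]),np.linalg.norm(B[0]-B[1]))
for a,b in((A[1],A[0]),(A[3],A[2]),(B[1],B[0])):print(np.degrees(np.arctan2(*(a-b)[[1,0]])))
```

```text
top [0.5044 0.0029 0.135 ] off X 0.00025660678509530175 off Y -0.004233473003422788
bot [0.5029 0.0092 0.045 ] off X -4.15594666649463e-06 off Y 0.002205209857998
widths 0.029513743247653025 0.04824002703965928 0.02871817946742677
4.557278460589288
10.46778927387051
0.8014219859697091
```

{"op": "send_rows", "data": {
  "dr": [
    [0,0,0.8],
    [0,0,2.2],
    [0,0,3.7],
    [0,0,5.2],
    [0,0,6.7],
    [0,0,8.2],
    [0,0,9.6],
    [0,0,11]
  ],
  "xyz": [
    [0,0,0],
    [0,0,0],
    [0,0,0],
    [0,0,0],
    [0,0,0],
    [0,0,0],
    [0,0,0],
    [0,0,0]
  ],
  "jaw": [100,100,100,100,100,100,100,100]
}}

```text
time_s: 12.45
eef_pos: [0.5025, 0.0072, 0.2245]
eef_rot: [-0.001, 0.465, 0.885, -0.0]
wrist_force: [0.0, -0.3, 0.1]
opening: 1.001
grasp_force: 0.0
```

{"op": "send_rows", "data": {
  "dr": [
    [0,0,1.3],
    [0,0,2.5],
    [0,0,3.5],
    [0,0,4],
    [0,0,4],
    [0,0,4],
    [0,0,4],
    [0,0,4]
  ],
  "xyz": [
    [0,0,0],
    [0,0,0],
    [0,0,0],
    [0,0,0.5],
    [0,0,1.5],
    [0,0,3],
    [0,0,4],
    [0,0,4]
  ],
  "jaw": [100,100,100,100,100,100,100,100]
}}

```text
time_s: 13.45
eef_pos: [0.5023, 0.0072, 0.1843]
eef_rot: [-0.001, 0.637, 0.771, -0.001]
wrist_force: [-0.9, 0.5, -1.1]
opening: 1.002
grasp_force: 0.0
```

Run:
```python
from h import *
go((.5033,.007,.096),11)
```

```text
pos [0.5023 0.0072 0.1843] yang 10.878702883538853 t 13.45 open 1.001602004052857 0.0 [-0.895   0.5166 -1.071 ] q [-0.2223  0.0919  1.8483  0.      1.2042 -0.4122]
xyz cm [-0.0517  0.1198  8.8335] dr [-0.0244 -0.0107 -0.0202]
```

{"op": "send_rows", "data": {
  "dr": [
    [0,0,0],
    [0,0,0],
    [0,0,0],
    [0,0,0],
    [0,0,0],
    [0,0,0],
    [0,0,0],
    [0,0,0]
  ],
  "xyz": [
    [0,0.1,0.5],
    [0,0.1,2],
    [0,0.1,4],
    [0,0.1,6],
    [0,0.1,7.5],
    [0,0.1,8.5],
    [0,0.1,8.8],
    [0,0.1,8.8]
  ],
  "jaw": [100,100,100,100,100,100,100,100]
}}

```text
time_s: 14.45
eef_pos: [0.5044, 0.0072, 0.098]
eef_rot: [0.0, 0.637, 0.771, 0.0]
wrist_force: [0.2, -0.1, 0.4]
opening: 1.003
grasp_force: 0.0
```

{"op": "send_rows", "data": {
  "dr": [
    [0,0,0],
    [0,0,0],
    [0,0,0],
    [0,0,0],
    [0,0,0],
    [0,0,0],
    [0,0,0],
    [0,0,0]
  ],
  "xyz": [
    [0,0,0],
    [0,0,0],
    [0,0,0],
    [0,0,0],
    [0,0,0],
    [0,0,0],
    [0,0,0],
    [0,0,0]
  ],
  "jaw": [85,72,60,52,46,42,39,36]
}}

```text
time_s: 15.45
eef_pos: [0.5043, 0.0072, 0.0979]
eef_rot: [0.0, 0.637, 0.771, 0.0]
wrist_force: [1.2, 0.1, 0.9]
opening: 0.368
grasp_force: 33.3
```

{"op": "send_rows", "data": {
  "dr": [
    [0,0,0],
    [0,0,0],
    [0,0,0],
    [0,0,0],
    [0,0,0],
    [0,0,0],
    [0,0,0],
    [0,0,0]
  ],
  "xyz": [
    [0,0,0],
    [0,0,0],
    [0,0,0],
    [0,0,0],
    [0,0,0],
    [0,0,0],
    [0,0,0],
    [0,0,0]
  ],
  "jaw": [34,30,25,20,20,20,20,20]
}}

```text
time_s: 16.45
eef_pos: [0.5042, 0.0072, 0.0979]
eef_rot: [0.0, 0.637, 0.771, 0.0]
wrist_force: [0.5, -0.4, 2.7]
opening: 0.372
grasp_force: 47.4
```

{"op": "send_rows", "data": {
  "dr": [
    [0,0,0],
    [0,0,0],
    [0,0,0],
    [0,0,0],
    [0,0,0],
    [0,0,0],
    [0,0,0],
    [0,0,0]
  ],
  "xyz": [
    [0,0,-0.5],
    [0,0,-2],
    [0,0,-4],
    [0,0,-6],
    [0,0,-8],
    [0,0,-9.5],
    [0,0,-10],
    [0,0,-10]
  ],
  "jaw": [20,20,20,20,20,20,20,20]
}}

```text
time_s: 17.45
eef_pos: [0.5041, 0.0072, 0.1978]
eef_rot: [0.0, 0.637, 0.771, 0.0]
wrist_force: [0.9, -0.3, -2.2]
opening: 0.367
grasp_force: 47.5
```

Run:
```python
from h import *
go((.573,-.274,.198),11.3)
# refined pocket: inner long edges from full-res top and end-wall in side
I=cv2.imread("pics/side0.png")
T=ctrl.camera("top")[:,:,::-1]
z=lambda I,x,y,w,h,f:cv2.resize(I[y:y+h,x:x+w],None,fx=f,fy=f,interpolation=cv2.INTER_CUBIC)
cv2.imwrite("pics/z5.png",np.hstack([z(I,325,265,80,90,5),z(T,400,150,60,90,5)]))
```

```text
pos [0.5041 0.0072 0.1978] yang 10.8661281278768 t 17.45 open 0.36715281116307374 47.53708899021149 [ 0.8583 -0.2608 -2.2004] q [-0.2215  0.0772  1.8344 -0.      1.2298 -0.4111]
xyz cm [-28.9183   1.4664  -0.0144] dr [ 0.0012  0.0008 -0.0723]
```

View pics/z5.png

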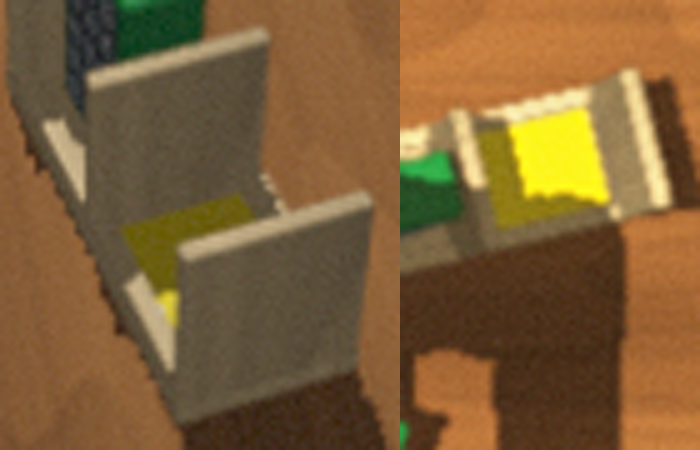

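The crop shows the wall tops: side middle (343,280)–(378,272), end (361,315)–(399,305); top end wall (446,164)–(452,192). I triangulate both walls for the pocket centre and axis.

Run:
```python
from h import *
S=[(343,280.3),(378.4,271.8),(361.6,315),(398.8,305)];T=[(417.2,199),(412.3,172.4),(452,191.6),(446,164.3)]
P=[]
for s,t in zip(S,T):
    p,e=tri(s,t);P.append(p);print(p,round(e,4))
P=np.array(P);c=P.mean(0);print("centre",c)
ang=lambda v:np.degrees(np.arctan2(v[1],v[0]))
print("x axis",ang(P[1]-P[0]),ang(P[3]-P[2]),"y axis",ang(P[0]-P[2])-90,ang(P[1]-P[3])-90, np.linalg.norm(P[0]-P[2]),np.linalg.norm(P[0]-P[1]),np.linalg.norm(P[3]-P[2]))
Q=np.array([plane("top",t,.082) for t in T]);print("82plane",Q.mean(0),ang(Q[1]-Q[0]),ang(Q[3]-Q[2]),ang(Q[0]-Q[2])-90,ang(Q[1]-Q[3])-90)
Q=np.array([plane("side",t,.082) for t in S]);print("82plane side",Q.mean(0),ang(Q[1]-Q[0]),ang(Q[3]-Q[2]),ang(Q[0]-Q[2])-90,ang(Q[1]-Q[3])-90)
```

```text
[ 0.5361 -0.2396  0.0789] 0.0008
[ 0.5978 -0.2296  0.0809] 0.0023
[ 0.5528 -0.3195  0.0796] 0.0027
[ 0.6153 -0.3074  0.0798] 0.002
centre [ 0.5755 -0.274   0.0798]
x axis 9.226952728794693 10.942267899452482 y axis 11.808635134342765 12.657148103767042 0.08157397719084726 0.06262097869677993 0.06371452725670772
82plane [ 0.5743 -0.2734  0.082 ] 9.061273225289595 10.842812853859895 11.188430694884644 12.705533751174286
82plane side [ 0.576  -0.2761  0.082 ] 10.808678350198937 11.180218561791218 12.63237882581953 12.210967767087467
```

{"op": "send_rows", "data": {
  "dr": [
    [0,0,-0.1],
    [0,0,-0.1],
    [0,0,-0.1],
    [0,0,-0.1],
    [0,0,-0.1],
    [0,0,-0.1],
    [0,0,-0.1],
    [0,0,-0.1]
  ],
  "xyz": [
    [-2,0.1,0],
    [-6,0.3,0],
    [-11,0.6,0],
    [-16,0.9,0],
    [-21,1.2,0],
    [-25,1.5,0],
    [-28,1.7,0],
    [-29,1.7,0]
  ],
  "jaw": [20,20,20,20,20,20,20,20]
}}

```text
time_s: 18.5
eef_pos: [0.575, -0.2757, 0.1963]
eef_rot: [-0.001, 0.634, 0.774, -0.0]
wrist_force: [-0.4, 1.8, -2.7]
opening: 0.366
grasp_force: 47.6
```

{"op": "send_rows", "data": {
  "dr": [
    [0,0,0],
    [0,0,0],
    [0,0,0],
    [0,0,0],
    [0,0,0],
    [0,0,0],
    [0,0,0],
    [0,0,0]
  ],
  "xyz": [
    [0,0,0],
    [0,0,0.5],
    [0,0,1.5],
    [0,0,2.5],
    [0,0,3],
    [0,0,3],
    [0,0,3],
    [0,0,3]
  ],
  "jaw": [20,20,20,20,20,20,20,20]
}}

```text
time_s: 19.5
eef_pos: [0.5757, -0.2746, 0.1683]
eef_rot: [0.0, 0.633, 0.774, 0.0]
wrist_force: [-0.5, 0.4, -1.7]
opening: 0.367
grasp_force: 47.6
```

Run:
```python
from h import *
go((.575,-.274,.065),11.5)
I=ctrl.camera("side")[:,:,::-1];T=ctrl.camera("top")[:,:,::-1]
z=lambda I,x,y,w,h,f:cv2.resize(I[y:y+h,x:x+w],None,fx=f,fy=f,interpolation=cv2.INTER_CUBIC)
cv2.imwrite("pics/z6.png",np.hstack([z(I,310,200,100,145,4),z(T,370,110,100,145,4)]))
```

```text
pos [ 0.5757 -0.2746  0.1683] yang 11.461158383976114 t 19.5 open 0.36659430552734495 47.60436773300171 [-0.4786  0.3938 -1.6711] q [-0.6308  0.3952  1.5101 -0.      1.2355 -0.8308]
xyz cm [ 0.0769 -0.065  10.327 ] dr [ 0.0053  0.006  -0.0065]
```

View pics/z6.png

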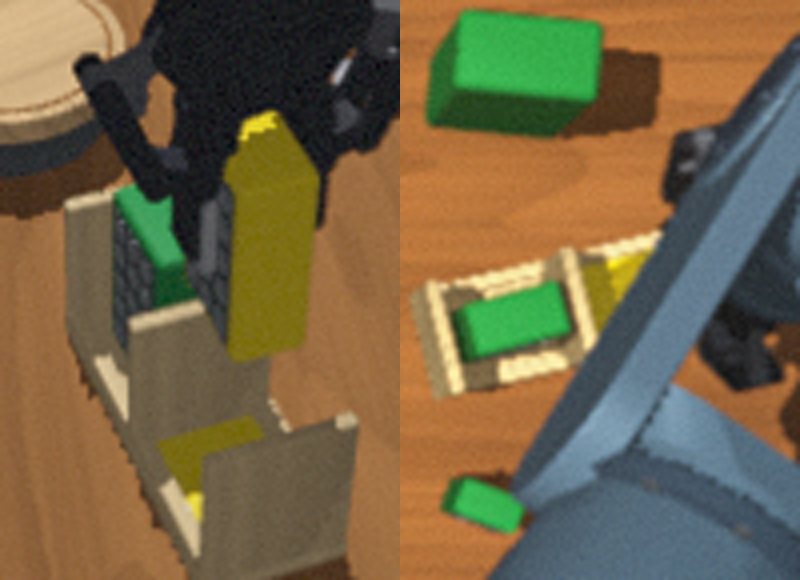

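The block hangs over the empty pocket, lined up with it (side bottom edge at about 368–386, 288), and green is undisturbed. I lower it.

{"op": "send_rows", "data": {
  "dr": [
    [0,0,0],
    [0,0,0],
    [0,0,0],
    [0,0,0],
    [0,0,0],
    [0,0,0],
    [0,0,0],
    [0,0,0]
  ],
  "xyz": [
    [0,0,1],
    [0,0,2.2],
    [0,0,3.5],
    [0,0,5],
    [0,0,6.5],
    [0,0,8],
    [0,0,9.2],
    [0,0,9.6]
  ],
  "jaw": [20,20,20,20,20,20,20,20]
}}

```text
time_s: 20.6
eef_pos: [0.575, -0.274, 0.0705]
eef_rot: [-0.001, 0.633, 0.774, -0.0]
wrist_force: [0.3, -0.1, -1.4]
opening: 0.372
grasp_force: 47.6
```

{"op": "send_rows", "data": {
  "dr": [
    [0,0,0],
    [0,0,0],
    [0,0,0],
    [0,0,0],
    [0,0,0],
    [0,0,0],
    [0,0,0],
    [0,0,0]
  ],
  "xyz": [
    [0,0,0.1],
    [0,0,0.2],
    [0,0,0.3],
    [0,0,0.4],
    [0,0,0.5],
    [0,0,0.6],
    [0,0,0.6],
    [0,0,0.6]
  ],
  "jaw": [20,20,20,20,20,20,20,20]
}}

```text
time_s: 21.6
eef_pos: [0.5755, -0.2744, 0.0658]
eef_rot: [-0.0, 0.633, 0.774, -0.0]
wrist_force: [-0.4, -0.3, -2.5]
opening: 0.371
grasp_force: 47.6
```

{"op": "send_rows", "data": {
  "dr": [
    [0,0,0],
    [0,0,0],
    [0,0,0],
    [0,0,0],
    [0,0,0],
    [0,0,0],
    [0,0,0],
    [0,0,0]
  ],
  "xyz": [
    [0,0,0.05],
    [0,0,0.1],
    [0,0,0.15],
    [0,0,0.2],
    [0,0,0.2],
    [0,0,0.2],
    [0,0,0.2],
    [0,0,0.2]
  ],
  "jaw": [20,20,20,20,20,20,20,20]
}}

```text
time_s: 22.6
eef_pos: [0.5755, -0.2744, 0.0638]
eef_rot: [0.0, 0.633, 0.774, -0.0]
wrist_force: [-1.0, 0.3, -1.1]
opening: 0.369
grasp_force: 47.6
```

{"op": "send_rows", "data": {
  "dr": [
    [0,0,0],
    [0,0,0],
    [0,0,0],
    [0,0,0],
    [0,0,0],
    [0,0,0],
    [0,0,0],
    [0,0,0]
  ],
  "xyz": [
    [0,0,0.05],
    [0,0,0.1],
    [0,0,0.15],
    [0,0,0.15],
    [0,0,0.15],
    [0,0,0.15],
    [0,0,0.15],
    [0,0,0.15]
  ],
  "jaw": [20,20,20,20,20,20,20,20]
}}

```text
time_s: 23.6
eef_pos: [0.5756, -0.2744, 0.063]
eef_rot: [0.0, 0.633, 0.774, -0.0]
wrist_force: [-3.3, 2.2, 5.0]
opening: 0.367
grasp_force: 48.3
```

Contact with the pocket floor, so I release and go straight up.

{"op": "send_rows", "data": {
  "dr": [
    [0,0,0],
    [0,0,0],
    [0,0,0],
    [0,0,0],
    [0,0,0],
    [0,0,0],
    [0,0,0],
    [0,0,0]
  ],
  "xyz": [
    [0,0,0],
    [0,0,0],
    [0,0,0],
    [0,0,0],
    [0,0,0],
    [0,0,0],
    [0,0,0],
    [0,0,0]
  ],
  "jaw": [30,40,50,60,70,80,85,85]
}}

```text
time_s: 24.6
eef_pos: [0.5755, -0.2744, 0.0623]
eef_rot: [0.0, 0.633, 0.774, 0.0]
wrist_force: [-0.0, 0.3, 0.2]
opening: 0.849
grasp_force: 0.0
```

{"op": "send_rows", "data": {
  "dr": [
    [0,0,0],
    [0,0,0],
    [0,0,0],
    [0,0,0],
    [0,0,0],
    [0,0,0],
    [0,0,0],
    [0,0,0]
  ],
  "xyz": [
    [0,0,-0.5],
    [0,0,-2],
    [0,0,-4],
    [0,0,-7],
    [0,0,-10],
    [0,0,-13],
    [0,0,-15],
    [0,0,-15]
  ],
  "jaw": [85,85,85,85,85,85,85,85]
}}

```text
time_s: 25.6
eef_pos: [0.5765, -0.2751, 0.2151]
eef_rot: [0.002, 0.633, 0.774, 0.0]
wrist_force: [-0.5, -0.7, -0.5]
opening: 0.849
grasp_force: 0.0
```

{"op": "send_rows", "data": {
  "dr": [
    [0,0,0],
    [0,0,0],
    [0,0,0],
    [0,0,0],
    [0,0,0],
    [0,0,0],
    [0,0,0],
    [0,0,0]
  ],
  "xyz": [
    [2,0,0],
    [5,0,0],
    [10,0,0],
    [15,0,0],
    [20,0,0],
    [23,0,0],
    [25,0,0],
    [25,0,0]
  ],
  "jaw": [85,85,85,85,85,85,85,85]
}}

```text
time_s: 26.6
eef_pos: [0.525, -0.0279, 0.2115]
eef_rot: [-0.001, 0.632, 0.775, -0.0]
wrist_force: [0.4, 0.0, 0.2]
opening: 0.85
grasp_force: 0.0
```

Run:
```python
from h import *
I=ctrl.camera("side")[:,:,::-1];T=ctrl.camera("top")[:,:,::-1]
z=lambda I,x,y,w,h,f:cv2.resize(I[y:y+h,x:x+w],None,fx=f,fy=f,interpolation=cv2.INTER_CUBIC)
cv2.imwrite("pics/z7.png",np.hstack([z(I,310,225,100,130,4),z(T,370,110,100,130,4)]))
```

```text
(no output)
```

View pics/z7.png

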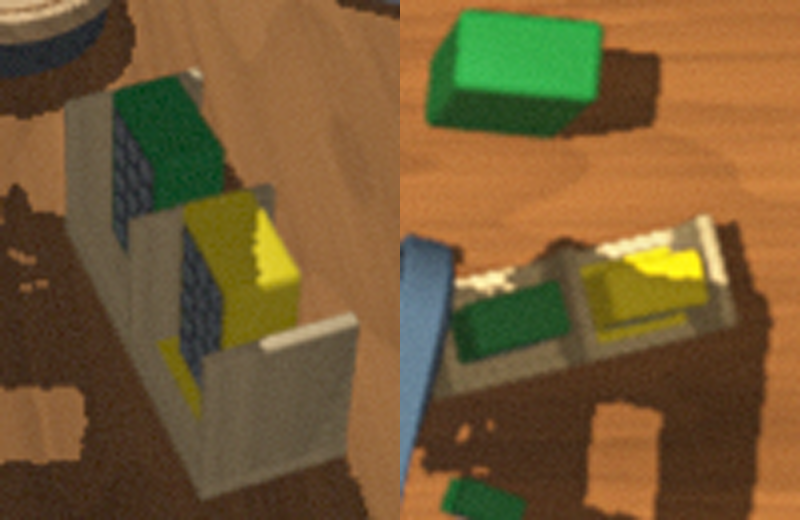

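Yellow stands upright in its pocket, free of the walls (side top face at about 357–384, 274–297), and green is unmoved.

```bash
python3 -c "
from bench import ctrl
print(ctrl.hand_in())"
```

```text
the job is handed in; nothing more can be done
None
```

The yellow block was stood on the turntable, taken again by its broad faces and left upright in the yellow-lined pocket with green undisturbed; I handed the job in at about 27 s, and no verdict was returned.

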